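Unhook the blue dip cup and stand it in its tube

ROBOT

A 6-joint arm with a two-finger parallel gripper is mounted at the origin on the work surface. World frame = base frame: x ahead of the robot, y to its left, z up, the work surface at z = 0. Lengths are in m, angles in rad, forces in N, time in s.
With the tool pointing down it reaches from about 0.35 to 0.875 m from the base axis. Payload 4.2 kg.
Tool frame: the origin (TCP) lies on the centre line of the jaws, within the pads' length; the fingertips stand 22 mm ahead of it and the grasp point (between the pads) lies 3 mm ahead of it; z points along the fingers, y is the line along which they close (so a half turn about z gives the same grasp; the last joint's range is limited). The gripper opens to 85 mm and grips with 20 to 120 N. Pads are 22 mm wide; open, the fingers measure 114 mm over their backs; the gripper's body (76 mm by 85 mm) begins 54 mm behind the grasp point. The pads swing forward as they close: fully open they stand 13 mm farther back than shut.
Start: joints at [-1.083, 0.385, 0.008, 0, -1.194, -0.259], TCP at [0.142, -0.609, 0.253] pointing down, gripper open.
Joint ranges: [-3.14, 3.14], [-1.21, 2.06], [-1.07, 1.41], [-3.16, 2.05], [-2.99, -0.16], [-3.1, 3.1]. Speed limits (rad/s): [2.79, 2.79, 3.14, 3.14, 3.14, 3.14].

INTERFACE

Orientations are given as a unit quaternion [w, x, y, z].
In Python, from rig import manip gives the robot as it stands.
- The arm moves only by the tool send_rows, never from a script. Its argument "targets" is a list of rows, each an object of numbers: "fingers": the finger opening in cm, from 0 to 8.54; "dx", "dy", "dz": the shift along the tool's x, y, z in cm; "yaw": the turn about the tool's z in rad. In form: [{"fingers": .., "dx": .., "dy": .., "dz": .., "yaw": ..}, ...]. A call has exactly 10 rows; each row is the pose to reach, as a shift and turn from the pose commanded when the call began, along the tool's axes at that moment; what a row does not reach only later rows make up. A row lasts 1/8 s, in which the tool goes at most 62.5 mm and 10.7 degrees, less where a joint would pass 70% of its speed; a pose out of reach is approached as far as the arm can. A call with a gripper value outside its range is refused whole. The fingers move at their own pace and stop on an object; "force" is the grip in N (left out, the last holds). Time passes only in rows, so rows that repeat a pose let the fingers close, or fill a call up. It gives the time, the measured TCP pose, the force, the opening and the grip force at its end, in the units of the state.
- manip.get_obs(): the state, without advancing time (a new reading comes with each control period).
- manip.capture(name): name is "scene" or "top" or "wrist"; returns a dict with "pixels" (480x640x3 uint8, blue, green, red), "K" (3x3 intrinsics, pixels), "camera_from_world" (4x4, takes a point from world to camera coordinates). Camera axes: x right, y down, z forward; pixel columns grow to the right and rows downward; lengths in m; the calibration is good to about 2 mm. A picture is of the moment at which its call begins. There is no depth.
- manip.job_done(): hands the job in; it is judged then, once.
Trained networks look in a picture, given as the dict that the camera call returned (one of the last four; its "shot" number tells which), for a name from the list of things; names that differ only in an ending like _2 or _b are one class to them, and where a whole thing is asked for, a point or a joint stands for the part that bears it (a point fixed in the world has none). Each returns a list of dicts, best first, with "score" (0 to 1); they miss things now and then, are a little off and sometimes report something else, mostly with a low value. They report only what shows in the picture. A call takes as long as a camera call. They do not tell look-alikes from the thing itself.
- manip.regions_of(picture, name): "pixels" (480x640 bool, what is visible of it) and "centre" ([row, column] in pixels, amid what is visible of it).
The state is a dict: "clock": time; "joints": joint angles; "joint_vel": joint speeds; "joint_torque": joint torques, N m; "tcp_pos": TCP position; "ee_rot": TCP orientation; "ft_force": force on the tool from outside, world axes, zero at the start; "torque": the same for the moment, N m; "gripper_width": opening from 0.0 (shut) to 1.0 (fully open); "gripper_force": force on a finger pad.
Only numpy, scipy, OpenCV 4.12 (cv2) and the standard library are available. Lean on these libraries where they do the work, as an engineer would, in place of code of your own. Each camera call takes 0.05 s, during which the arm holds its last target. There are 200 camera calls.

TASK

Take the dip cup with the blue grip off its hook under the drying shelf and stand it upright in the yellow tube, lowering it gently until it rests on the hardened paint at the bottom, however deep that is, before you let go: neither drop it nor force it down. Leave the other dip cups hanging and everything else where it is, do not push hard on the rack, and finish with the cup standing free.

Things in the scene. Friction and masses are not known exactly. Their poses are not given: they have to be found in the camera images.
- cup_blue: the dip cup to move, 0.11 to 0.23 kg, with a blue grip, hanging upright on any of the three rack hooks, axes parallel to the rack's, underside 35 mm above the table. Origin at the centre of its underside, z up along the handle. Steel cup 40 mm across (underside 37), 50 mm tall; above it a wire bail, 41 mm wide along y, up to z = 82 mm
- cup_grip (a point): middle of the blue cup's grip, on its axis at z = 115 mm; axes as the cup's. The grip is plastic, 18 x 18 mm, from z = 80 to 150 mm, its faces along the cup's x and y
- cup_loop (a point): top of the blue cup's hanging loop, on its axis at z = 196 mm. The loop is 5 mm wire, flat in the cup's y-z plane, inside 17 mm wide and z = 150 to 193 mm, with a pointed top in which the hook sits
- rack: fixed steel rack 0.4 m wide, origin on the table below the middle hook's hanging point. x points to its back (from hook tips to crossbar; roughly to the robot's left), y along it, z up. Posts 14 mm square at y = +-200 mm, x = 55 mm; crossbar at x = 50 to 62, height 215 to 231 mm. Cups hang at x = 0, y = -110, 0 and 110 mm
- hook (a point): middle hook, on its rod's axis at rack x = 0, height 223 mm; the other two are alike, 110 mm to either side. 6 mm brass rod along rack -x, turned up at its front (x = -18 to -26 mm) so that its tip stands 15 mm above the rod. To come off, a loop must rise 15 to 35 mm (25 is best), then move 35 mm or more along rack -x
- shelf_front (a point): middle of the underside of the front rod of the shelf over the hooks: rack x = -32 mm, 300 mm above the table. Shelf of 8 mm rods along y, reaching from x = -36 to 70 mm, end bars 12 mm thick at y = +-200 mm; a small bottle on its y = 165 mm end, 398 mm high. It blocks a gripper pointing straight down: tilt it about 45 degrees, fingers forward (rack +x) and down, closing along rack y
- stand: fixed stand: grey 100 x 100 x 10 mm base plate with an upright yellow tube in its middle, origin at the centre of the underside, z up. Tube 58 mm outside, 48 mm inside diameter, open at the top. Off-white cured paint, hard, with a level top, fills its bottom to z = 15 to 47 mm: the level differs each time and is not reported, so it must be felt
- stand_mouth (a point): centre of the tube's mouth, at the rim, 75 mm above the table
- cup_orange: steel dip cup with an orange grip, hanging upright from a rack hook; 0.16 kg; sizes and origin as cup_blue; leave it hanging
- cup_green: steel dip cup with a green grip, hanging upright from a rack hook; 0.16 kg; sizes and origin as cup_blue; leave it hanging
- squeeze_bottle: yellow bottle, 60 mm across, 190 mm tall, origin at underside centre; leave alone
- pot: open white plastic pot, 100 mm across, 90 mm tall, origin at underside centre; leave alone
- tape: roll of masking tape lying flat, 90 mm across, 25 mm tall, origin at underside centre; leave alone
- jar: red jar with white cap, 64 mm across, 70 mm tall, origin at underside centre; leave alone
- scraper: scraper lying flat along its x, red handle, about 190 x 50 x 18 mm, origin underneath its middle; leave alone
- sprayer: grey spray bottle with black head, 84 mm across, 210 mm tall, origin at underside centre; leave alone
Mind the look-alikes: they are no part of the job. Leave any red or turquoise look-alike of the cup_blue alone.

How it is judged:
By the outcome, as a careful person would: the job done as asked, in the order asked, and still so for the second after the job is handed in, with the robot touching nothing.
It also fails if it takes over 58 s, if anything falls off the work surface, if the arm or the gripper's body presses on something with over 40 N, if the wrist force passes 120 N, or if a joint passes its speed limit or range.

## Working session

There is one attempt and no reset: what is moved stays moved. The work goes in short steps, Python scripts to look and compute and a tool call to move; the robot and the scene stay as the last step left them, time stands still between calls to the robot, and variables do not carry over. Pictures are saved under pics/ and viewed, at most 14 in all, crops included, and the job is handed in when it is done.

Besides the shell and the picture viewer there is one more tool, called as name(argument=value, ...) on one line, values as JSON. send_rows: Moves the arm, as the interface text tells. Its arguments: {"type":"object","properties":{"targets":{"type":"array","items":{"type":"object","properties":{"fingers":{"type":"number"},"dx":{"type":"number"},"dy":{"type":"number"},"dz":{"type":"number"},"yaw":{"type":"number"}}}},"force":{"type":"number"}},"required":["targets"]}

```bash
mkdir -p pics; ls; cat > h.py <<'E'
import numpy as np, cv2, pickle
from rig import manip
from scipy.spatial.transform import Rotation as R
def P(c): return c["K"]@c["camera_from_world"][:3]
def tri(obs):
    A=[]
    for c,(u,v) in obs:
        M=P(c); A+= [u*M[2]-M[0], v*M[2]-M[1]]
    A=np.array([a/np.linalg.norm(a[:3]) for a in A]); return np.linalg.lstsq(A[:,:3],-A[:,3],rcond=None)[0]
def onz(c,uv,z):
    M=P(c); H=np.c_[M[:,0],M[:,1],M[:,2]*z+M[:,3]]; p=np.linalg.solve(H,[uv[0],uv[1],1]); return np.r_[p[:2]/p[2],z]
def proj(c,p):
    q=P(c)@np.r_[p,1]; return q[:2]/q[2]
def pose():
    o=manip.get_obs(); q=o["ee_rot"]; return np.array(o["tcp_pos"]), R.from_quat([q[1],q[2],q[3],q[0]]), o
E
python3 - <<'E'
from h import *
for n in ["scene","top","wrist"]:
    c=manip.capture(n); cv2.imwrite(f"pics/{n}0.png",c["pixels"]); pickle.dump(c,open(n+".pkl","wb"))
    M=c["camera_from_world"]; print(n,"cam at",(-M[:3,:3].T@M[:3,3]).round(3), "fwd",M[2,:3].round(2))
    for k in ["cup_blue","cup_grip","cup_loop","rack","hook","shelf_front","stand","stand_mouth","cup_orange","cup_green"]:
        r=manip.regions_of(c,k); print(" ",k,[(round(float(x["score"]),2),np.round(x["centre"]).tolist(),int(x["pixels"].sum())) for x in r[:4]])
E
```

```text
pics
scene cam at [ 1.001 -0.125  0.925] fwd [-0.51  0.15 -0.85]
  cup_blue [(0.93, [250.0, 501.0], 771), (0.85, [311.0, 354.0], 661), (0.81, [204.0, 346.0], 591), (0.68, [227.0, 404.0], 561)]
  cup_grip [(0.92, [251.0, 502.0], 630), (0.71, [310.0, 360.0], 614), (0.7, [353.0, 217.0], 2417), (0.68, [202.0, 346.0], 531)]
  cup_loop [(0.89, [253.0, 498.0], 664), (0.7, [227.0, 404.0], 611), (0.56, [202.0, 347.0], 575), (0.56, [310.0, 356.0], 616)]
  rack [(0.76, [188.0, 434.0], 7395)]
  hook [(0.7, [188.0, 433.0], 7697), (0.64, [288.0, 321.0], 1304), (0.25, [271.0, 413.0], 560)]
  shelf_front [(0.96, [192.0, 434.0], 7951)]
  stand [(0.96, [266.0, 204.0], 1796)]
  stand_mouth [(0.89, [267.0, 202.0], 1806)]
  cup_orange [(0.75, [271.0, 409.0], 565)]
  cup_green []
top cam at [0.473 0.003 1.262] fwd [ 0.07 -0.01 -1.  ]
  cup_blue [(0.76, [300.0, 279.0], 196), (0.72, [257.0, 241.0], 180), (0.69, [214.0, 171.0], 315), (0.52, [199.0, 298.0], 218)]
  cup_grip [(0.73, [300.0, 277.0], 168), (0.57, [197.0, 298.0], 244)]
  cup_loop [(0.85, [213.0, 173.0], 260), (0.75, [300.0, 274.0], 165), (0.72, [254.0, 243.0], 168), (0.59, [199.0, 304.0], 180)]
  rack [(0.86, [253.0, 224.0], 4557)]
  hook [(0.66, [257.0, 243.0], 211), (0.65, [254.0, 220.0], 4839)]
  shelf_front [(0.74, [259.0, 220.0], 4847)]
  stand [(0.93, [278.0, 402.0], 1274)]
  stand_mouth [(0.82, [277.0, 403.0], 1185)]
  cup_orange [(0.72, [218.0, 254.0], 184)]
  cup_green [(0.58, [292.0, 230.0], 154)]
wrist cam at [ 0.062 -0.627  0.373] fwd [ 0.31  0.07 -0.95]
  cup_blue []
  cup_grip []
  cup_loop []
  rack []
  hook []
  shelf_front []
  stand []
  stand_mouth []
  cup_orange []
  cup_green []
```

```bash
python3 -c "
import cv2,numpy as np
a=[cv2.imread(f'pics/{n}0.png') for n in ('scene','top')]
print([x.shape for x in a])"
```

```text
[(480, 640, 3), (480, 640, 3)]
```

View pics/scene0.png

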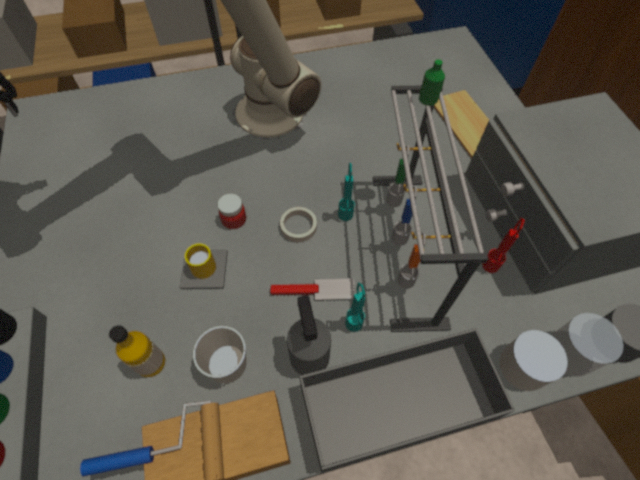

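View pics/top0.png

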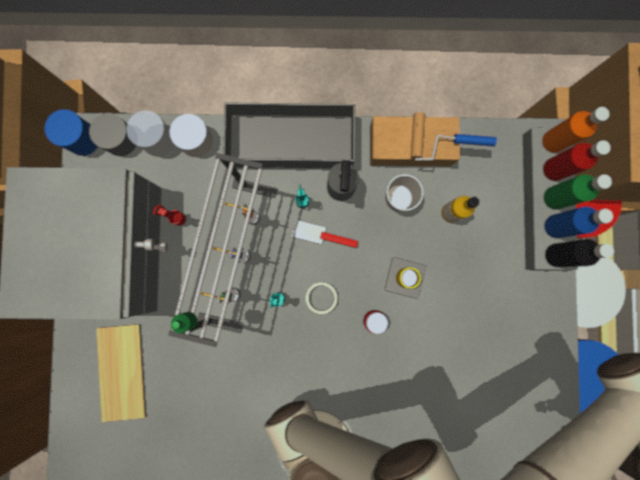

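```bash
python3 - <<'E'
import cv2,numpy as np
s=cv2.imread('pics/scene0.png')[130:330,320:480]; t=cv2.imread('pics/top0.png')[150:350,160:330]
s=cv2.resize(s,None,fx=2.4,fy=2.4,interpolation=3); t=cv2.resize(t,None,fx=2.4,fy=2.4,interpolation=3)
cv2.imwrite('pics/crop1.png',np.hstack([s,t])); print(s.shape)
E
python3 - <<'E'
from h import *
for n in ["scene","top"]:
    c=pickle.load(open(n+".pkl","rb")); h=cv2.cvtColor(c["pixels"],cv2.COLOR_BGR2HSV)
    box=(330,150,450,320) if n=="scene" else (180,180,290,320)
    for k,lo,hi in [("blue",105,130),("orange",5,18),("green",45,80),("turq",82,100),("yellow",20,32)]:
        m=cv2.inRange(h,(lo,110,40),(hi,255,255)); 
        nn,l,st,ce=cv2.connectedComponentsWithStats(m)
        print(n,k,[(st[i].tolist(),ce[i].round(1).tolist()) for i in range(1,nn) if st[i][4]>8 and ce[i][0]>150 and ce[i][0]<460 and 150<ce[i][1]<330])
E
```

```text
(480, 384, 3)
scene blue [([403, 200, 8, 23, 120], [406.9, 212.4])]
scene orange [([222, 223, 7, 5, 9], [225.2, 225.0]), ([409, 244, 12, 24, 185], [414.4, 257.3])]
scene green [([396, 160, 9, 23, 96], [400.5, 173.1])]
scene turq [([339, 163, 15, 58, 462], [346.8, 198.3]), ([346, 283, 19, 48, 532], [356.1, 311.2])]
scene yellow [([448, 234, 3, 4, 9], [449.1, 235.7]), ([184, 243, 32, 36, 623], [200.4, 261.3])]
top blue []
top orange [([243, 210, 4, 4, 12], [244.7, 211.1])]
top green [([172, 313, 25, 20, 365], [183.3, 322.4])]
top turq [([296, 188, 13, 20, 175], [301.8, 198.6]), ([270, 293, 15, 14, 163], [276.8, 299.3])]
top yellow [([227, 204, 6, 2, 9], [229.7, 204.4]), ([442, 212, 5, 8, 11], [443.3, 215.9]), ([216, 248, 6, 3, 11], [218.5, 249.1]), ([397, 267, 24, 22, 180], [408.1, 277.5]), ([203, 293, 7, 3, 12], [206.0, 294.2]), ([221, 297, 3, 3, 9], [222.0, 298.0])]
```

View pics/crop1.png

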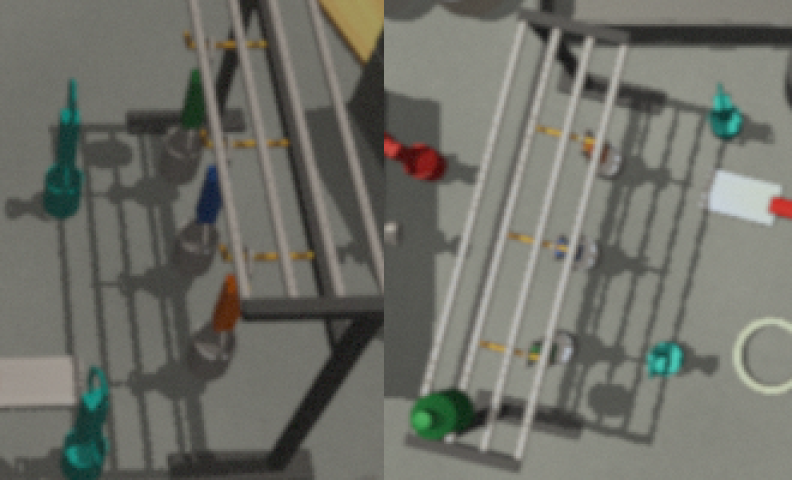

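```bash
python3 - <<'E'
from h import *
from scipy.optimize import least_squares
S=pickle.load(open("scene.pkl","rb"));T=pickle.load(open("top.pkl","rb"))
pts=[(S,(405.8,186.3),(-.022,0,.238)),(S,(414.2,233.3),(-.022,-.11,.238)),(S,(398.8,145.8),(-.022,.11,.238)),
(S,(439.2,189.6),(.05,0,.223)),(S,(450,237.1),(.05,-.11,.223)),(S,(430,148.3),(.05,.11,.223)),
(T,(224.2,203.3),(.05,-.11,.223)),(T,(212.5,248.3),(.05,0,.223)),(T,(201.3,293.8),(.05,.11,.223)),
(T,(260.4,166.7),(-.032,-.2,.304)),(T,(215.4,340.4),(-.032,.2,.304)),
(S,(406.9,212.4),(0,0,.15)),(S,(414.4,257.3),(0,-.11,.15)),(S,(400.5,173.1),(0,.11,.15))]
def W(p,x): c,s=np.cos(x[2]),np.sin(x[2]); return np.array([x[0]+c*p[0]-s*p[1],x[1]+s*p[0]+c*p[1],p[2]+x[3]])
f=lambda x:np.concatenate([proj(c,W(p,x))-uv for c,uv,p in pts])
r=least_squares(f,[.45,.25,1.57,0],loss="soft_l1"); print(r.x.round(4)); print(r.fun.reshape(-1,2).round(1).tolist())
print("tri middle hook root",tri([(S,(439.2,189.6)),(T,(212.5,248.3))]).round(3), W((.05,0,.223),r.x).round(3))
# stand
for c in (S,T):
  for k in ("stand","stand_mouth"):
    m=manip  # masks from hsv
  h=cv2.cvtColor(c["pixels"],cv2.COLOR_BGR2HSV)
  print(c["shot"])
print("stand base centroid z0.01", onz(T,(405.5,278),.01).round(3), "mouth top z.075",onz(T,(409,277.5),.075).round(3), "mouth scene", onz(S,(199,255),.075).round(3), "tri",tri([(S,(199,255)),(T,(409,277.5))]).round(3))
for n,a,b in [("turqA",(346,215),(277,300)),("turqB",(356,325),(303,203))]: print(n,onz(S,a,0.02).round(3),onz(T,b,.02).round(3))
for n,a in [("jar",(377,322)),("tape",(322,298)),("sprayer",(343,182)),("pot",(405,192)),("sq",(460,208))]: print(n,onz(T,a,.05).round(3))
p,q,o=pose();print(p,q.as_matrix().round(3),o["joints"])
E
```

```text
[ 0.5296  0.2058  1.3439 -0.0058]
[[-1.4, 0.4], [-1.6, 0.6], [-1.7, -0.4], [-0.6, 0.9], [-0.9, -0.0], [-0.6, 1.3], [-2.2, -0.4], [-1.9, -1.1], [-2.3, -1.7], [-0.5, -0.2], [-0.1, 2.3], [0.6, -0.6], [0.9, -0.7], [0.1, -1.0]]
tri middle hook root [0.539 0.253 0.219] [0.541 0.255 0.217]
1
2
stand base centroid z0.01 [ 0.471 -0.254  0.01 ] mouth top z.075 [ 0.473 -0.25   0.075] mouth scene [ 0.478 -0.25   0.075] tri [ 0.473 -0.252  0.066]
turqA [0.425 0.107 0.02 ] [0.406 0.111 0.02 ]
turqB [0.702 0.045 0.02 ] [0.683 0.041 0.02 ]
jar [ 0.35  -0.167  0.05 ]
tape [ 0.414 -0.015  0.05 ]
sprayer [ 0.739 -0.072  0.05 ]
pot [ 0.712 -0.246  0.05 ]
sq [ 0.668 -0.4    0.05 ]
[ 0.14176821 -0.60868966  0.2533227 ] [[-0.974 -0.227  0.   ]
 [-0.227  0.974 -0.   ]
 [-0.    -0.    -1.   ]] [-1.08341247e+00  3.84683343e-01  7.90404230e-03 -6.93306033e-06
 -1.19399148e+00 -2.58609838e-01]
```

send_rows(targets=[{"dz": -1, "fingers": 8.5}, {"dz": -3, "fingers": 8.5}, {"dz": -5, "fingers": 8.5}, {"dz": -8, "fingers": 8.5}, {"dz": -12, "fingers": 8.5}, {"dz": -16, "fingers": 8.5}, {"dz": -20, "fingers": 8.5}, {"dz": -20, "fingers": 8.5}, {"dz": -20, "fingers": 8.5}, {"dz": -20, "fingers": 8.5}])

```text
invalid input
```

send_rows(targets=[{"fingers": 8.5, "dx": 0, "dy": 0, "dz": -3, "yaw": 0}, {"fingers": 8.5, "dx": 0, "dy": 0, "dz": -8, "yaw": 0}, {"fingers": 8.5, "dx": 0, "dy": 0, "dz": -14, "yaw": 0}, {"fingers": 8.5, "dx": 0, "dy": 0, "dz": -20, "yaw": 0}, {"fingers": 8.5, "dx": 0, "dy": 0, "dz": -22, "yaw": 0}, {"fingers": 8.5, "dx": 0, "dy": 0, "dz": -22, "yaw": 0}, {"fingers": 8.5, "dx": 0, "dy": 0, "dz": -22, "yaw": 0}, {"fingers": 8.5, "dx": 0, "dy": 0, "dz": -22, "yaw": 0}, {"fingers": 8.5, "dx": 0, "dy": 0, "dz": -22, "yaw": 0}, {"fingers": 8.5, "dx": 0, "dy": 0, "dz": -22, "yaw": 0}], force=40)

```text
clock: 2.9
tcp_pos: [0.1417, -0.6087, 0.4729]
ee_rot: [-0.0, -0.114, 0.993, 0.0]
ft_force: [-1.0, 0.1, 0.3]
gripper_width: 0.994
gripper_force: 0.0
```

send_rows(targets=[{"fingers": 8.5, "dx": 0, "dy": -6, "dz": 0, "yaw": 0}, {"fingers": 8.5, "dx": 0, "dy": -12, "dz": 0, "yaw": 0}, {"fingers": 8.5, "dx": 0, "dy": -18, "dz": 0, "yaw": 0}, {"fingers": 8.5, "dx": 0, "dy": -24, "dz": 0, "yaw": 0}, {"fingers": 8.5, "dx": 0, "dy": -30, "dz": 0, "yaw": 0}, {"fingers": 8.5, "dx": 0, "dy": -36, "dz": 0, "yaw": 0}, {"fingers": 8.5, "dx": 0, "dy": -40, "dz": 0, "yaw": 0}, {"fingers": 8.5, "dx": 0, "dy": -40, "dz": 0, "yaw": 0}, {"fingers": 8.5, "dx": 0, "dy": -40, "dz": 0, "yaw": 0}, {"fingers": 8.5, "dx": 0, "dy": -40, "dz": 0, "yaw": 0}])

```text
clock: 4.15
tcp_pos: [0.1975, -0.8478, 0.3919]
ee_rot: [0.001, -0.114, 0.993, -0.023]
ft_force: [0.6, 0.1, 0.5]
gripper_width: 0.995
gripper_force: 0.0
```

send_rows(targets=[{"fingers": 8.5, "dx": 0, "dy": -100, "dz": 0, "yaw": 0}, {"fingers": 8.5, "dx": 0, "dy": -100, "dz": 0, "yaw": 0}, {"fingers": 8.5, "dx": 0, "dy": -100, "dz": 0, "yaw": 0}, {"fingers": 8.5, "dx": 0, "dy": -100, "dz": 0, "yaw": 0}, {"fingers": 8.5, "dx": 0, "dy": -100, "dz": 0, "yaw": 0}, {"fingers": 8.5, "dx": 0, "dy": -100, "dz": 0, "yaw": 0}, {"fingers": 8.5, "dx": 0, "dy": -100, "dz": 0, "yaw": 0}, {"fingers": 8.5, "dx": 0, "dy": -100, "dz": 0, "yaw": 0}, {"fingers": 8.5, "dx": 0, "dy": -100, "dz": 0, "yaw": 0}, {"fingers": 8.5, "dx": 0, "dy": -100, "dz": 0, "yaw": 0}])

```text
clock: 5.4
tcp_pos: [0.2173, -0.9329, 0.236]
ee_rot: [0.002, -0.114, 0.992, -0.045]
ft_force: [0.2, -0.5, 0.3]
gripper_width: 0.997
gripper_force: 0.0
```

```bash
python3 - <<'E'
from h import *
p,q,o=pose();print(p.round(3),q.as_matrix().round(3).tolist(),np.round(o["joints"],3))
E
```

```text
[ 0.217 -0.933  0.236] [[-0.974, -0.226, 0.015], [-0.227, 0.97, -0.088], [0.005, -0.089, -0.996]] [-1.168  1.14   1.407  0.021 -1.75  -0.169]
```

send_rows(targets=[{"fingers": 8.5, "dx": 0, "dy": -100, "dz": 0, "yaw": 0}, {"fingers": 8.5, "dx": 0, "dy": -100, "dz": 0, "yaw": 0}, {"fingers": 8.5, "dx": 0, "dy": -100, "dz": 0, "yaw": 0}, {"fingers": 8.5, "dx": 0, "dy": -100, "dz": 0, "yaw": 0}, {"fingers": 8.5, "dx": 0, "dy": -100, "dz": 0, "yaw": 0}, {"fingers": 8.5, "dx": 0, "dy": -100, "dz": 0, "yaw": 0}, {"fingers": 8.5, "dx": 0, "dy": -100, "dz": 0, "yaw": 0}, {"fingers": 8.5, "dx": 0, "dy": -100, "dz": 0, "yaw": 0}, {"fingers": 8.5, "dx": 0, "dy": -100, "dz": 0, "yaw": 0}, {"fingers": 8.5, "dx": 0, "dy": -100, "dz": 0, "yaw": 0}])

```text
clock: 6.65
tcp_pos: [0.227, -0.9741, 0.1474]
ee_rot: [0.004, -0.114, 0.991, -0.069]
ft_force: [-0.0, -0.3, 1.1]
gripper_width: 0.996
gripper_force: 0.0
```

```bash
python3 - <<'E'
from h import *
p,q,o=pose();print(p.round(3),q.as_matrix().round(3).tolist(),np.round(o["joints"],3))
E
```

```text
[ 0.227 -0.974  0.147] [[-0.974, -0.225, 0.023], [-0.226, 0.965, -0.135], [0.008, -0.137, -0.991]] [-1.173  1.238  1.407  0.031 -1.605 -0.166]
```

```bash
cat >> h.py <<'E'
def shifts(*w):
    p,q,o=pose(); M=q.as_matrix(); print("tcp",p.round(3),"z",M[:,2].round(3),"y",M[:,1].round(3),"J",np.round(o["joints"],2),"t",round(o["clock"],2))
    for x in w: print(np.array(x),"->",(M.T@(np.array(x)-p)*100).round(1))
E
python3 -c "
from h import *
shifts((.2,-.6,.6),(.45,0,.65),(.14,.6,.65))"
```

```text
tcp [ 0.227 -0.974  0.147] z [ 0.023 -0.135 -0.991] y [-0.225  0.965 -0.137] J [-1.17  1.24  1.41  0.03 -1.6  -0.17] t 6.65
[ 0.2 -0.6  0.6] -> [ -5.5  30.5 -50. ]
[0.45 0.   0.65] -> [-43.4  82.  -62.5]
[0.14 0.6  0.65] -> [-26.7 146.9 -71.3]
```

send_rows(targets=[{"fingers": 8.5, "dx": -6, "dy": 31, "dz": -50, "yaw": 0}, {"fingers": 8.5, "dx": -6, "dy": 31, "dz": -50, "yaw": 0}, {"fingers": 8.5, "dx": -6, "dy": 31, "dz": -50, "yaw": 0}, {"fingers": 8.5, "dx": -6, "dy": 31, "dz": -50, "yaw": 0}, {"fingers": 8.5, "dx": -6, "dy": 31, "dz": -50, "yaw": 0}, {"fingers": 8.5, "dx": -6, "dy": 31, "dz": -50, "yaw": 0}, {"fingers": 8.5, "dx": -6, "dy": 31, "dz": -50, "yaw": 0}, {"fingers": 8.5, "dx": -6, "dy": 31, "dz": -50, "yaw": 0}, {"fingers": 8.5, "dx": -6, "dy": 31, "dz": -50, "yaw": 0}, {"fingers": 8.5, "dx": -43, "dy": 82, "dz": -62, "yaw": 0}])

```text
clock: 7.9
tcp_pos: [0.227, -0.5605, 0.5817]
ee_rot: [0.006, -0.112, 0.991, -0.073]
ft_force: [1.8, -0.6, -0.8]
gripper_width: 0.997
gripper_force: 0.0
```

```bash
python3 -c "
from h import *
shifts((.45,0,.65),(.14,.6,.65))"
```

```text
tcp [ 0.227 -0.56   0.582] z [ 0.027 -0.143 -0.989] y [-0.221  0.964 -0.146] J [-0.89  0.26  0.6   0.07 -1.77 -0.44] t 7.9
[0.45 0.   0.65] -> [-34.2  48.1 -14.2]
[0.14 0.6  0.65] -> [-17.4 112.8 -23.6]
```

send_rows(targets=[{"fingers": 8.5, "dx": -34, "dy": 48, "dz": -14, "yaw": -1.12}, {"fingers": 8.5, "dx": -34, "dy": 48, "dz": -14, "yaw": -1.12}, {"fingers": 8.5, "dx": -34, "dy": 48, "dz": -14, "yaw": -1.12}, {"fingers": 8.5, "dx": -34, "dy": 48, "dz": -14, "yaw": -1.12}, {"fingers": 8.5, "dx": -34, "dy": 48, "dz": -14, "yaw": -1.12}, {"fingers": 8.5, "dx": -34, "dy": 48, "dz": -14, "yaw": -1.12}, {"fingers": 8.5, "dx": -34, "dy": 48, "dz": -14, "yaw": -1.12}, {"fingers": 8.5, "dx": -34, "dy": 48, "dz": -14, "yaw": -1.12}, {"fingers": 8.5, "dx": -34, "dy": 48, "dz": -14, "yaw": -1.12}, {"fingers": 8.5, "dx": -17, "dy": 113, "dz": -24, "yaw": -1.12}])

```text
clock: 9.15
tcp_pos: [0.4083, 0.019, 0.6415]
ee_rot: [-0.036, -0.623, 0.779, -0.06]
ft_force: [1.6, 1.5, 0.5]
gripper_width: 0.994
gripper_force: 0.0
```

```bash
python3 -c "
from h import *
shifts((.14,.6,.65),(.14,.65,.75))"
```

```text
tcp [0.408 0.019 0.641] z [ 0.019 -0.137 -0.99 ] y [-0.975  0.216 -0.048] J [ 0.54 -0.    0.41  0.14 -2.03 -0.7 ] t 9.15
[0.14 0.6  0.65] -> [-50.1  38.7  -9.3]
[0.14 0.65 0.75] -> [-53.7  39.3 -19.9]
```

send_rows(targets=[{"fingers": 8.5, "dx": -50, "dy": 39, "dz": -12, "yaw": 0}, {"fingers": 8.5, "dx": -50, "dy": 39, "dz": -12, "yaw": 0}, {"fingers": 8.5, "dx": -50, "dy": 39, "dz": -12, "yaw": 0}, {"fingers": 8.5, "dx": -50, "dy": 39, "dz": -12, "yaw": 0}, {"fingers": 8.5, "dx": -50, "dy": 39, "dz": -12, "yaw": 0}, {"fingers": 8.5, "dx": -50, "dy": 39, "dz": -12, "yaw": 0}, {"fingers": 8.5, "dx": -50, "dy": 39, "dz": -12, "yaw": 0}, {"fingers": 8.5, "dx": -50, "dy": 39, "dz": -12, "yaw": 0}, {"fingers": 8.5, "dx": -50, "dy": 39, "dz": -12, "yaw": 0}, {"fingers": 8.5, "dx": -50, "dy": 39, "dz": -12, "yaw": 0}])

```text
clock: 10.4
tcp_pos: [0.1403, 0.5723, 0.6661]
ee_rot: [-0.03, -0.622, 0.78, -0.06]
ft_force: [-8.3, 16.4, 74.1]
gripper_width: 0.995
gripper_force: 0.0
```

```bash
python3 -c "
from h import *
shifts((.14+.225*.7,.6+.974*.7,.65+.3))"
```

```text
tcp [0.14  0.572 0.666] z [ 0.028 -0.131 -0.991] y [-0.974  0.219 -0.057] J [ 1.62  0.59  1.41  0.04 -2.52 -1.81] t 10.4
[0.2975 1.2818 0.95  ] -> [-68.7  -1.4 -37. ]
```

```bash
python3 - <<'E'
from h import *
c=manip.capture("scene"); w=manip.capture("wrist"); cv2.imwrite("pics/s2.png",np.hstack([cv2.resize(c["pixels"],(400,300)),cv2.resize(w["pixels"],(400,300))]))
p,q,o=pose(); print(o["ft_force"],o["joint_vel"],p,o["joint_torque"])
E
```

```text
[-0.98748017  4.38290527 -4.43726504] [-0.03404182 -0.07874989  0.09774994  0.02935746  0.02579528  0.01995493] [0.13656378 0.58367702 0.6505489 ] [ -1.11383222 -66.93671465  21.95649683   5.62806264  -1.25657905
  -0.11440854]
```

View pics/s2.png

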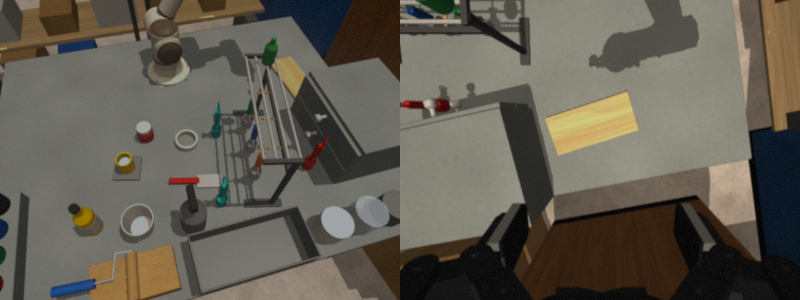

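send_rows(targets=[{"fingers": 8.5, "dx": -80, "dy": 0, "dz": -60, "yaw": -2.8}, {"fingers": 8.5, "dx": -80, "dy": 0, "dz": -60, "yaw": -2.8}, {"fingers": 8.5, "dx": -80, "dy": 0, "dz": -60, "yaw": -2.8}, {"fingers": 8.5, "dx": -80, "dy": 0, "dz": -60, "yaw": -2.8}, {"fingers": 8.5, "dx": -80, "dy": 0, "dz": -60, "yaw": -2.8}, {"fingers": 8.5, "dx": -80, "dy": 0, "dz": -60, "yaw": -2.8}, {"fingers": 8.5, "dx": -80, "dy": 0, "dz": -60, "yaw": -2.8}, {"fingers": 8.5, "dx": -80, "dy": 0, "dz": -60, "yaw": -2.8}, {"fingers": 8.5, "dx": -80, "dy": 0, "dz": -60, "yaw": -2.8}, {"fingers": 8.5, "dx": -80, "dy": 0, "dz": -60, "yaw": -2.8}])

```text
clock: 11.75
tcp_pos: [0.1585, 0.7034, 0.5951]
ee_rot: [-0.034, 0.998, 0.043, 0.018]
ft_force: [0.1, 0.4, 0.4]
gripper_width: 0.996
gripper_force: 0.0
```

```bash
python3 -c "
from h import *
shifts((.14+.225*.7,.6+.974*.7,.65+.5))"
```

```text
tcp [0.158 0.703 0.595] z [ 0.032  0.069 -0.997] y [ 0.086 -0.994 -0.066] J [ 1.59  0.7   1.41  0.04 -2.21  0.1 ] t 11.75
[0.2975 1.2818 1.15  ] -> [ 20.8 -60.  -50.9]
```

send_rows(targets=[{"fingers": 8.5, "dx": 25, "dy": -75, "dz": -55, "yaw": 2.8}, {"fingers": 8.5, "dx": 25, "dy": -75, "dz": -55, "yaw": 2.8}, {"fingers": 8.5, "dx": 25, "dy": -75, "dz": -55, "yaw": 2.8}, {"fingers": 8.5, "dx": 25, "dy": -75, "dz": -55, "yaw": 2.8}, {"fingers": 8.5, "dx": 25, "dy": -75, "dz": -55, "yaw": 2.8}, {"fingers": 8.5, "dx": 25, "dy": -75, "dz": -55, "yaw": 2.8}, {"fingers": 8.5, "dx": 25, "dy": -75, "dz": -55, "yaw": 2.8}, {"fingers": 8.5, "dx": 25, "dy": -75, "dz": -55, "yaw": 2.8}, {"fingers": 8.5, "dx": 25, "dy": -75, "dz": -55, "yaw": 2.8}, {"fingers": 8.5, "dx": 25, "dy": -75, "dz": -55, "yaw": 2.8}])

```text
clock: 13.0
tcp_pos: [0.182, 0.7708, 0.5983]
ee_rot: [0.15, -0.616, 0.772, 0.045]
ft_force: [-0.3, 0.1, -0.5]
gripper_width: 0.993
gripper_force: 0.0
```

```bash
python3 -c "
from h import *
shifts((.14+.225*.7,.6+.974*.7,.65+.5))"
```

```text
tcp [0.182 0.771 0.598] z [ 0.177  0.254 -0.951] y [-0.965  0.236 -0.116] J [ 1.6   0.74  1.41  0.2  -1.97 -1.72] t 13.0
[0.2975 1.2818 1.15  ] -> [-66.   -5.5 -37.4]
```

send_rows(targets=[{"fingers": 8.5, "dx": -92, "dy": 8, "dz": -31, "yaw": -2.8}, {"fingers": 8.5, "dx": -92, "dy": 8, "dz": -31, "yaw": -2.8}, {"fingers": 8.5, "dx": -92, "dy": 8, "dz": -31, "yaw": -2.8}, {"fingers": 8.5, "dx": -92, "dy": 8, "dz": -31, "yaw": -2.8}, {"fingers": 8.5, "dx": -92, "dy": 8, "dz": -31, "yaw": -2.8}, {"fingers": 8.5, "dx": -92, "dy": 8, "dz": -31, "yaw": -2.8}, {"fingers": 8.5, "dx": -92, "dy": 8, "dz": -31, "yaw": -2.8}, {"fingers": 8.5, "dx": -92, "dy": 8, "dz": -31, "yaw": -2.8}, {"fingers": 8.5, "dx": -92, "dy": 8, "dz": -31, "yaw": -2.8}, {"fingers": 8.5, "dx": -92, "dy": 8, "dz": -31, "yaw": -2.8}])

```text
clock: 14.25
tcp_pos: [0.1524, 0.8726, 0.5918]
ee_rot: [-0.253, 0.962, 0.052, 0.093]
ft_force: [-0.1, -0.6, 0.3]
gripper_width: 0.995
gripper_force: 0.0
```

```bash
python3 -c "
from h import *
p,q,o=pose(); M=q.as_matrix(); print((M.T@[.05,.75,.6]*100).round(1))
shifts()"
```

```text
[ 21.1 -92.9 -13.3]
tcp [0.152 0.873 0.592] z [ 0.153  0.496 -0.855] y [ 0.147 -0.867 -0.477] J [ 1.63  0.79  1.41  0.19 -1.67  0.11] t 14.25
```

send_rows(targets=[{"fingers": 8.5, "dx": 10, "dy": -93, "dz": -15, "yaw": 2.8}, {"fingers": 8.5, "dx": 10, "dy": -93, "dz": -15, "yaw": 2.8}, {"fingers": 8.5, "dx": 10, "dy": -93, "dz": -15, "yaw": 2.8}, {"fingers": 8.5, "dx": 10, "dy": -93, "dz": -15, "yaw": 2.8}, {"fingers": 8.5, "dx": 10, "dy": -93, "dz": -15, "yaw": 2.8}, {"fingers": 8.5, "dx": 10, "dy": -93, "dz": -15, "yaw": 2.8}, {"fingers": 8.5, "dx": 10, "dy": -93, "dz": -15, "yaw": 2.8}, {"fingers": 8.5, "dx": 10, "dy": -93, "dz": -15, "yaw": 2.8}, {"fingers": 8.5, "dx": 10, "dy": -93, "dz": -15, "yaw": 2.8}, {"fingers": 8.5, "dx": 10, "dy": -93, "dz": -15, "yaw": 2.8}])

```text
clock: 15.5
tcp_pos: [0.0981, 0.9431, 0.6255]
ee_rot: [0.343, -0.578, 0.715, 0.193]
ft_force: [-0.2, 0.0, -0.3]
gripper_width: 0.998
gripper_force: 0.0
```

```bash
python3 -c "
from h import *
p,q,o=pose(); M=q.as_matrix(); print((M.T@[.05,.75,.6]*100).round(1), np.degrees(np.arccos(-M[2,2])),np.degrees(np.arctan2(M[1,2],M[0,2])))
shifts((.35,.35,.7),(.45,-.03,.6))"
```

```text
[-95.3   7.3  10.4] 46.37112644595923 68.26524816199871
tcp [0.098 0.943 0.625] z [ 0.268  0.672 -0.69 ] y [-0.959  0.258 -0.121] J [ 1.74  0.84  1.41  0.39 -1.42 -1.86] t 15.5
[0.35 0.35 0.7 ] -> [ 33.4 -40.4 -38.3]
[ 0.45 -0.03  0.6 ] -> [ 65.9 -58.5 -54.2]
```

```bash
python3 -c "
from h import *
shifts((.3,.42,.7),(.42,-.02,.55),(.462,.036,.32))"
```

```text
tcp [0.098 0.943 0.625] z [ 0.268  0.672 -0.69 ] y [-0.959  0.258 -0.121] J [ 1.74  0.84  1.41  0.39 -1.42 -1.86] t 15.5
[0.3  0.42 0.7 ] -> [ 29.  -33.8 -34.9]
[ 0.42 -0.02  0.55] -> [ 69.1 -54.8 -50.9]
[0.462 0.036 0.32 ] -> [ 81.2 -54.6 -30.2]
```

send_rows(targets=[{"fingers": 5, "dx": 3, "dy": -3, "dz": -3, "yaw": 0.17}, {"fingers": 5, "dx": 29, "dy": -34, "dz": -35, "yaw": 0.17}, {"fingers": 5, "dx": 29, "dy": -34, "dz": -35, "yaw": 0.17}, {"fingers": 5, "dx": 29, "dy": -34, "dz": -35, "yaw": 0.17}, {"fingers": 5, "dx": 29, "dy": -34, "dz": -35, "yaw": 0.17}, {"fingers": 5, "dx": 29, "dy": -34, "dz": -35, "yaw": 0.17}, {"fingers": 5, "dx": 29, "dy": -34, "dz": -35, "yaw": 0.17}, {"fingers": 5, "dx": 29, "dy": -34, "dz": -35, "yaw": 0.17}, {"fingers": 5, "dx": 29, "dy": -34, "dz": -35, "yaw": 0.17}, {"fingers": 5, "dx": 29, "dy": -34, "dz": -35, "yaw": 0.17}])

```text
clock: 16.75
tcp_pos: [0.3041, 0.4166, 0.7044]
ee_rot: [0.327, -0.517, 0.759, 0.221]
ft_force: [0.6, 0.7, -0.3]
gripper_width: 0.586
gripper_force: 0.0
```

```bash
python3 -c "
from h import *
shifts((.42,-.02,.55),(.462,.036,.32))"
```

```text
tcp [0.304 0.417 0.704] z [ 0.269  0.674 -0.688] y [-0.93   0.368 -0.003] J [ 1.3  -0.18  0.23  0.08 -1.16 -1.67] t 16.75
[ 0.42 -0.02  0.55] -> [ 36.3 -26.8 -15.7]
[0.462 0.036 0.32 ] -> [ 48.3 -28.6   5. ]
```

send_rows(targets=[{"fingers": 5, "dx": 36, "dy": -27, "dz": -16, "yaw": 0}, {"fingers": 5, "dx": 36, "dy": -27, "dz": -16, "yaw": 0}, {"fingers": 5, "dx": 36, "dy": -27, "dz": -16, "yaw": 0}, {"fingers": 5, "dx": 36, "dy": -27, "dz": -16, "yaw": 0}, {"fingers": 5, "dx": 36, "dy": -27, "dz": -16, "yaw": 0}, {"fingers": 5, "dx": 36, "dy": -27, "dz": -16, "yaw": 0}, {"fingers": 5, "dx": 36, "dy": -27, "dz": -16, "yaw": 0}, {"fingers": 5, "dx": 36, "dy": -27, "dz": -16, "yaw": 0}, {"fingers": 5, "dx": 42, "dy": -28, "dz": -6, "yaw": 0}, {"fingers": 5, "dx": 42, "dy": -28, "dz": -6, "yaw": 0}])

```text
clock: 18.0
tcp_pos: [0.4426, 0.0053, 0.4394]
ee_rot: [0.327, -0.516, 0.761, 0.219]
ft_force: [0.7, -0.4, -0.0]
gripper_width: 0.578
gripper_force: 0.0
```

```bash
python3 - <<'E'
from h import *
shifts((.462,.036,.32))
c=manip.capture("scene"); w=manip.capture("wrist"); pickle.dump(c,open("s3.pkl","wb")); pickle.dump(w,open("w3.pkl","wb"))
cv2.imwrite("pics/s3.png",np.hstack([cv2.resize(c["pixels"],(400,300)),cv2.resize(w["pixels"],(400,300))]))
E
```

```text
tcp [0.443 0.005 0.439] z [ 0.271  0.671 -0.69 ] y [-0.928  0.372 -0.003] J [-0.18 -0.06 -0.01 -0.79 -1.45 -0.17] t 18.0
[0.462 0.036 0.32 ] -> [ 6.2 -0.6 10.8]
```

View pics/s3.png

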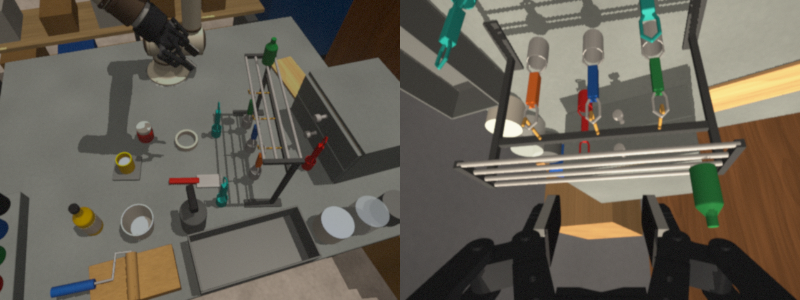

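```bash
python3 - <<'E'
from h import *
S=pickle.load(open("scene.pkl","rb")); w=pickle.load(open("w3.pkl","rb"))
def ends(c,box):
    h=cv2.cvtColor(c["pixels"],cv2.COLOR_BGR2HSV); m=cv2.inRange(h,(105,110,40),(130,255,255))
    M=np.zeros_like(m); x0,y0,x1,y1=box; M[y0:y1,x0:x1]=m[y0:y1,x0:x1]
    n,l,st,ce=cv2.connectedComponentsWithStats(M); i=1+st[1:,4].argmax(); print(st[i],ce[i]); return ce[i],cv2.minAreaRect(np.argwhere(l==i)[:,::-1].astype(np.float32))
cs,rs=ends(S,(390,190,425,235)); cw,rw=ends(w,(270,60,345,175))
print(rs,rw)
G=tri([(S,cs),(w,cw)]); print("grip",G.round(4),"reproj",proj(S,G)-cs,proj(w,G)-cw, "scene@.15",onz(S,cs,.15).round(4),"wrist@.15",onz(w,cw,.15).round(4))
x=[.5296,.2058,1.3439]
for p in [(0,0,.115),(0,0,.185),(0,0,.231),(-.022,0,.238),(.05,0,.223),(-.032,0,.304),(-.032,.2,.304),(-.032,-.2,.304),(0,.11,.15),(0,-.11,.15)]:
    c,s=np.cos(x[2]),np.sin(x[2]); print(p,proj(w,[x[0]+c*p[0]-s*p[1],x[1]+s*p[0]+c*p[1],p[2]]).round(0))
cv2.imwrite("pics/w3c.png",cv2.resize(w["pixels"][30:330,80:540],None,fx=1.7,fy=1.7))
E
```

```text
[403 200   8  23 120] [406.93333333 212.45      ]
[300 105  18  59 887] [308.4735062  133.02931229]
((407.7116394042969, 210.95645141601562), (7.021306991577148, 21.8369083404541), 14.931418418884277) ((308.2220458984375, 133.94061279296875), (58.0000114440918, 16.98990249633789), 88.02507019042969)
grip [0.5315 0.2045 0.148 ] reproj [ 0.60895568 -0.836245  ] [-1.34771867 -1.51924256] scene@.15 [0.5344 0.2016 0.15  ] wrist@.15 [0.5302 0.2052 0.15  ]
(0, 0, 0.115) [309. 109.]
(0, 0, 0.185) [309. 159.]
(0, 0, 0.231) [309. 196.]
(-0.022, 0, 0.238) [305. 190.]
(0.05, 0, 0.223) [317. 213.]
(-0.032, 0, 0.304) [303. 248.]
(-0.032, 0.2, 0.304) [544. 230.]
(-0.032, -0.2, 0.304) [ 94. 264.]
(0, 0.11, 0.15) [410. 122.]
(0, -0.11, 0.15) [214. 144.]
```

View pics/w3c.png

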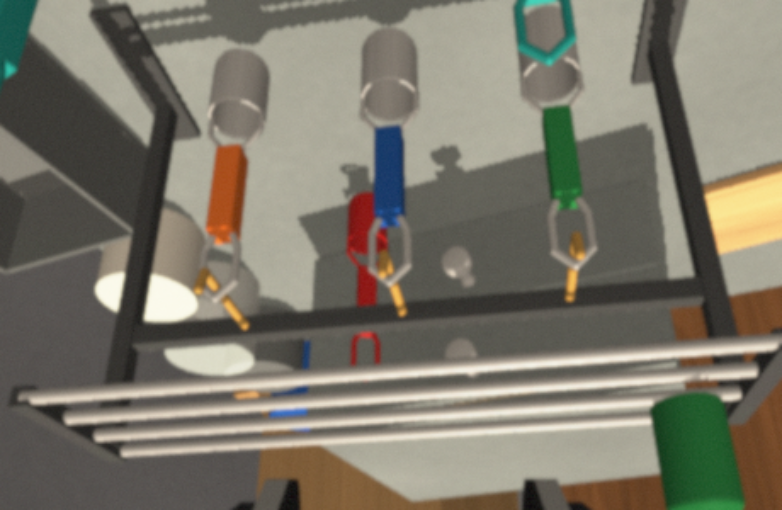

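```bash
python3 - <<'E'
from h import *
G=np.array([.530,.2045,.147]); p,q,o=pose(); z=q.as_matrix()[:,2]
shifts(*(G-z*d for d in (.253,.103,.043,.003)))
E
```

```text
tcp [0.44  0.007 0.435] z [ 0.258  0.675 -0.692] y [-0.93   0.368  0.011] J [-0.17 -0.05 -0.02 -0.79 -1.46 -0.17] t 18.1
[0.46460247 0.03384847 0.32195776] -> [ 5.8 -1.4 10.2]
[0.50337571 0.13502526 0.21822786] -> [ 5.8 -1.4 25.2]
[0.51888501 0.17549598 0.1767359 ] -> [ 5.8 -1.4 31.2]
[0.52922454 0.20247646 0.1490746 ] -> [ 5.8 -1.4 35.2]
```

send_rows(targets=[{"fingers": 5, "dx": 5.8, "dy": -1.4, "dz": 6, "yaw": 0}, {"fingers": 5, "dx": 5.8, "dy": -1.4, "dz": 10, "yaw": 0}, {"fingers": 5, "dx": 5.8, "dy": -1.4, "dz": 15, "yaw": 0}, {"fingers": 5, "dx": 5.8, "dy": -1.4, "dz": 20, "yaw": 0}, {"fingers": 5, "dx": 5.8, "dy": -1.4, "dz": 24, "yaw": 0}, {"fingers": 5, "dx": 5.8, "dy": -1.4, "dz": 27, "yaw": 0}, {"fingers": 5, "dx": 5.8, "dy": -1.4, "dz": 29, "yaw": 0}, {"fingers": 5, "dx": 5.8, "dy": -1.4, "dz": 30, "yaw": 0}, {"fingers": 5, "dx": 5.8, "dy": -1.4, "dz": 30, "yaw": 0}, {"fingers": 5, "dx": 5.8, "dy": -1.4, "dz": 30, "yaw": 0}])

```text
clock: 19.35
tcp_pos: [0.5216, 0.1652, 0.193]
ee_rot: [0.327, -0.517, 0.76, 0.22]
ft_force: [-0.1, 0.3, 0.1]
gripper_width: 0.586
gripper_force: 0.0
```

```bash
python3 - <<'E'
from h import *
G=np.array([.530,.2045,.147]); p,q,o=pose(); z=q.as_matrix()[:,2]
shifts(G-z*.003)
w=manip.capture("wrist"); pickle.dump(w,open("w4.pkl","wb")); print(proj(w,G),proj(w,p+.003*z))
cv2.imwrite("pics/w4.png",w["pixels"])
E
```

```text
tcp [0.522 0.165 0.193] z [ 0.269  0.672 -0.69 ] y [-0.93   0.368 -0.004] J [ 0.15  0.25 -0.27 -0.98 -0.85  0.08] t 19.35
[0.52919161 0.20248429 0.14906964] -> [0.6 0.7 5.7]
[336.97327351 276.39640451] [322.81174402 357.48725351]
```

View pics/w4.png

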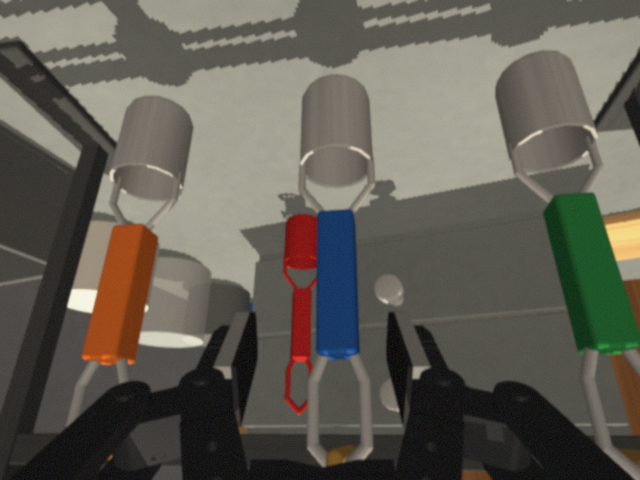

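send_rows(targets=[{"fingers": 5, "dx": 0.6, "dy": 0.7, "dz": 1.5, "yaw": 0}, {"fingers": 5, "dx": 0.6, "dy": 0.7, "dz": 3.5, "yaw": 0}, {"fingers": 5, "dx": 0.6, "dy": 0.7, "dz": 5, "yaw": 0}, {"fingers": 5, "dx": 0.6, "dy": 0.7, "dz": 5.7, "yaw": 0}, {"fingers": 5, "dx": 0.6, "dy": 0.7, "dz": 5.7, "yaw": 0}, {"fingers": 2.4, "dx": 0.6, "dy": 0.7, "dz": 5.7, "yaw": 0}, {"fingers": 1, "dx": 0.6, "dy": 0.7, "dz": 5.7, "yaw": 0}, {"fingers": 1, "dx": 0.6, "dy": 0.7, "dz": 5.7, "yaw": 0}, {"fingers": 1, "dx": 0.6, "dy": 0.7, "dz": 5.7, "yaw": 0}, {"fingers": 1, "dx": 0.6, "dy": 0.7, "dz": 5.7, "yaw": 0}], force=40)

```text
clock: 20.65
tcp_pos: [0.5291, 0.2027, 0.1488]
ee_rot: [0.327, -0.517, 0.76, 0.22]
ft_force: [2.4, -0.6, 1.5]
gripper_width: 0.216
gripper_force: 39.2
```

```bash
python3 - <<'E'
from h import *
p,q,o=pose(); print(o["ft_force"],o["torque"],o["gripper_width"],o["gripper_force"])
rx=np.array([.225,.974,0]); u=np.array([0,0,1])
shifts(p+.025*u,p+.025*u-.05*rx,p+.03*u-.10*rx,p+.08*u-.15*rx)
E
```

```text
[ 2.42112487 -0.59060639  1.51592532] [-1.00229114  0.18961135 -0.36570522] 0.21583834010588537 39.214371498674154
tcp [0.529 0.203 0.149] z [ 0.269  0.672 -0.69 ] y [-0.93   0.369 -0.004] J [ 0.21  0.33 -0.28 -1.06 -0.76  0.15] t 20.65
[0.52906907 0.20269401 0.17382429] -> [-1.8 -0.  -1.7]
[0.51781907 0.15399401 0.17382429] -> [ 1.6 -0.8 -5.3]
[0.50656907 0.10529401 0.17882429] -> [ 4.6 -1.5 -9.2]
[0.49531907 0.05659401 0.22882429] -> [  4.4  -2.3 -16.2]
```

send_rows(targets=[{"fingers": 1, "dx": -0.6, "dy": 0, "dz": -0.6, "yaw": 0}, {"fingers": 1, "dx": -1.2, "dy": 0, "dz": -1.2, "yaw": 0}, {"fingers": 1, "dx": -1.8, "dy": 0, "dz": -1.7, "yaw": 0}, {"fingers": 1, "dx": -1.8, "dy": 0, "dz": -1.7, "yaw": 0}, {"fingers": 1, "dx": -1, "dy": -0.2, "dz": -2.6, "yaw": 0}, {"fingers": 1, "dx": 0, "dy": -0.4, "dz": -3.6, "yaw": 0}, {"fingers": 1, "dx": 1.6, "dy": -0.8, "dz": -5.3, "yaw": 0}, {"fingers": 1, "dx": 3, "dy": -1.2, "dz": -7.2, "yaw": 0}, {"fingers": 1, "dx": 4.6, "dy": -1.5, "dz": -9.2, "yaw": 0}, {"fingers": 1, "dx": 4.6, "dy": -1.5, "dz": -9.2, "yaw": 0}])

```text
clock: 21.9
tcp_pos: [0.5059, 0.1036, 0.1783]
ee_rot: [0.326, -0.516, 0.761, 0.22]
ft_force: [-0.0, 0.5, -1.6]
gripper_width: 0.211
gripper_force: 39.8
```

```bash
python3 - <<'E'
from h import *
p,q,o=pose(); print(o["ft_force"],o["gripper_width"],o["gripper_force"])
c=manip.capture("scene"); t=manip.capture("top"); w=manip.capture("wrist")
for n,x in zip("stw",(c,t,w)): pickle.dump(x,open(f"{n}5.pkl","wb"))
cv2.imwrite("pics/s5.png",np.hstack([cv2.resize(w["pixels"],(400,300)),cv2.resize(c["pixels"][100:340,120:440],(400,300))]))
shifts()
E
```

```text
[-0.01298589  0.53599711 -1.55292261] 0.21147121660126664 39.839626075699925
tcp [0.506 0.106 0.178] z [ 0.268  0.672 -0.69 ] y [-0.93   0.369 -0.002] J [ 0.02  0.26 -0.3  -0.99 -0.92  0.2 ] t 22.05
```

View pics/s5.png

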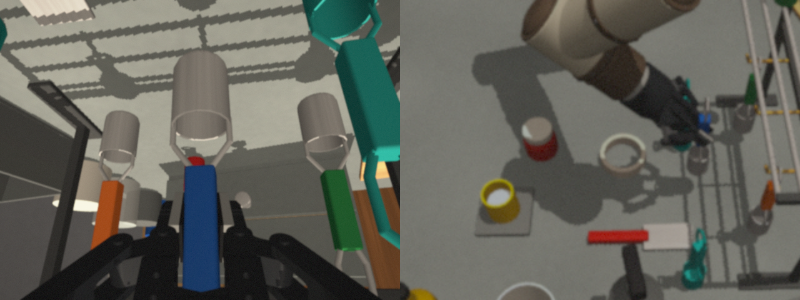

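```bash
python3 - <<'E'
from h import *
from scipy.optimize import minimize
S=pickle.load(open("scene.pkl","rb"));T=pickle.load(open("top.pkl","rb")); w=pickle.load(open("w5.pkl","rb")); s5=pickle.load(open("s5.pkl","rb"))
a=np.linspace(0,2*np.pi,48)
circ=lambda x,y,z,r:[(x+r*np.cos(t),y+r*np.sin(t),z) for t in a]
def ymask(c,box):
    h=cv2.cvtColor(c["pixels"],cv2.COLOR_BGR2HSV); m=cv2.inRange(h,(18,100,60),(35,255,255)); M=np.zeros_like(m); x0,y0,x1,y1=box; M[y0:y1,x0:x1]=m[y0:y1,x0:x1]
    n,l,st,ce=cv2.connectedComponentsWithStats(M); i=1+st[1:,4].argmax(); H=cv2.convexHull(np.argwhere(l==i)[:,::-1].astype(np.int32)); o=np.zeros((480*4,640*4),np.uint8); cv2.fillConvexPoly(o,H*4+2,1); o=cv2.dilate(o,np.ones((4,4))); return o>0
ms=[(S,ymask(S,(175,235,225,290))),(T,ymask(T,(390,260,430,300)))]
def iou(x,only=None):
    v=0
    for i,(c,m) in enumerate(ms):
        if only is not None and i!=only: continue
        pts=np.array([proj(c,p) for p in circ(x[0],x[1],.075,.029)+circ(x[0],x[1],.01,.029)]); o=np.zeros(m.shape,np.uint8)
        cv2.fillConvexPoly(o,cv2.convexHull((pts*4+2).round().astype(np.int32)),1); v-= (m&(o>0)).sum()/(m|(o>0)).sum()
    return v
for only in (None,0,1):
    r=minimize(iou,[.475,-.25],args=(only,),method="Nelder-Mead",options=dict(initial_simplex=[[.475,-.25],[.483,-.25],[.475,-.243]])); print(only,r.x.round(4),r.fun)
p,q,o=pose(); im=w["pixels"].copy()
for z,r,col in [(-.114,.0185,(0,0,255)),(-.064,.02,(0,255,0))]:
    cv2.polylines(im,[np.array([proj(w,k) for k in circ(p[0]+.001,p[1]+.002,p[2]+z,r)]).round().astype(np.int32)],True,col,1)
cv2.imwrite("pics/w5o.png",cv2.resize(im[40:320,200:480],None,fx=2,fy=2))
E
```

```text
None [ 0.4734 -0.2544] -1.8997444304993785
0 [ 0.4746 -0.2536] -0.97210345552674
1 [ 0.4722 -0.2551] -0.9629228687415426
```

View pics/w5o.png

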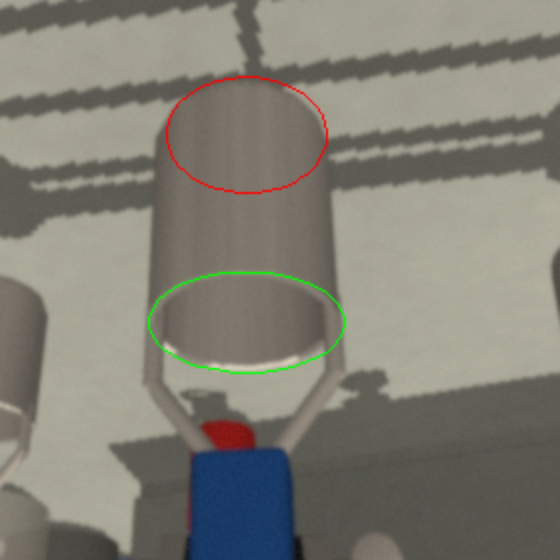

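```bash
python3 - <<'E'
from h import *
shifts((.505,.07,.34),(.4724,-.2564,.34),(.4724,-.2564,.21))
E
```

```text
tcp [0.506 0.106 0.178] z [ 0.268  0.672 -0.69 ] y [-0.93   0.369 -0.002] J [ 0.02  0.26 -0.3  -0.99 -0.92  0.2 ] t 22.05
[0.505 0.07  0.34 ] -> [ -9.4  -1.2 -13.6]
[ 0.4724 -0.2564  0.34  ] -> [ 12.4 -10.2 -36.4]
[ 0.4724 -0.2564  0.21  ] -> [ 21.8 -10.2 -27.4]
```

send_rows(targets=[{"fingers": 1, "dx": -2, "dy": -0.2, "dz": -3, "yaw": 0}, {"fingers": 1, "dx": -5, "dy": -0.6, "dz": -7, "yaw": 0}, {"fingers": 1, "dx": -8, "dy": -1, "dz": -11, "yaw": 0}, {"fingers": 1, "dx": -9.4, "dy": -1.2, "dz": -13.6, "yaw": 0}, {"fingers": 1, "dx": -6, "dy": -2.6, "dz": -17, "yaw": 0}, {"fingers": 1, "dx": -2, "dy": -4.2, "dz": -21, "yaw": 0}, {"fingers": 1, "dx": 2, "dy": -5.9, "dz": -25.5, "yaw": 0}, {"fingers": 1, "dx": 6, "dy": -7.6, "dz": -30, "yaw": 0}, {"fingers": 1, "dx": 9.6, "dy": -9, "dz": -33.5, "yaw": 0}, {"fingers": 1, "dx": 12.4, "dy": -10.2, "dz": -36.4, "yaw": 0}])

```text
clock: 23.3
tcp_pos: [0.4722, -0.2576, 0.3397]
ee_rot: [0.326, -0.517, 0.76, 0.221]
ft_force: [-0.2, 0.1, -1.4]
gripper_width: 0.214
gripper_force: 39.8
```

```bash
python3 - <<'E'
from h import *
w=manip.capture("wrist"); s=manip.capture("scene"); t=manip.capture("top")
for n,x in zip("wst",(w,s,t)): pickle.dump(x,open(f"{n}6.pkl","wb"))
p,q,o=pose(); print(o["ft_force"],o["gripper_width"])
cv2.imwrite("pics/w6.png",np.hstack([cv2.resize(w["pixels"],(400,300)),cv2.resize(s["pixels"][100:340,120:440],(400,300))]))
shifts((.4724,-.2564,.21))
E
```

```text
[ 1.98751446 -0.30527594 -2.43732498] 0.2120737515247277
tcp [ 0.473 -0.257  0.339] z [ 0.268  0.672 -0.69 ] y [-0.929  0.37  -0.001] J [-0.65  0.33  0.2  -0.78 -1.67  0.28] t 23.45
[ 0.4724 -0.2564  0.21  ] -> [9.3 0.1 9. ]
```

View pics/w6.png

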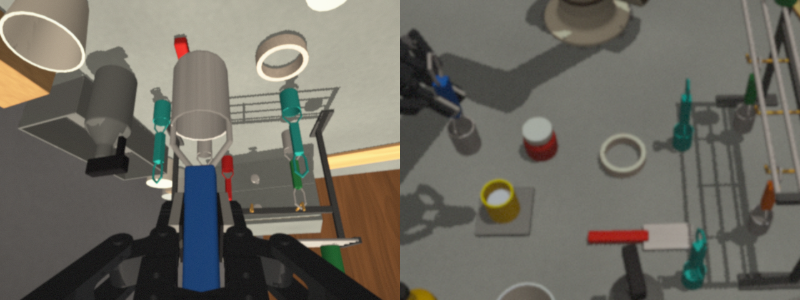

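send_rows(targets=[{"fingers": 1, "dx": 2, "dy": 0.1, "dz": 2, "yaw": 0}, {"fingers": 1, "dx": 4.5, "dy": 0.1, "dz": 4.3, "yaw": 0}, {"fingers": 1, "dx": 6.5, "dy": 0.1, "dz": 6.3, "yaw": 0}, {"fingers": 1, "dx": 8, "dy": 0.1, "dz": 7.8, "yaw": 0}, {"fingers": 1, "dx": 9, "dy": 0.1, "dz": 8.7, "yaw": 0}, {"fingers": 1, "dx": 9.3, "dy": 0.1, "dz": 9, "yaw": 0}, {"fingers": 1, "dx": 9.3, "dy": 0.1, "dz": 9, "yaw": 0}, {"fingers": 1, "dx": 9.3, "dy": 0.1, "dz": 9, "yaw": 0}, {"fingers": 1, "dx": 9.3, "dy": 0.1, "dz": 9, "yaw": 0}, {"fingers": 1, "dx": 9.3, "dy": 0.1, "dz": 9, "yaw": 0}])

```text
clock: 24.7
tcp_pos: [0.4719, -0.255, 0.2113]
ee_rot: [0.326, -0.517, 0.76, 0.22]
ft_force: [0.8, 0.1, -2.5]
gripper_width: 0.216
gripper_force: 39.4
```

```bash
python3 - <<'E'
from h import *
s=manip.capture("scene"); t=manip.capture("top"); p,q,o=pose(); print(o["ft_force"],o["torque"])
shifts((.4724,-.2564,.21),(.4724,-.2564,.17))
a=np.linspace(0,2*np.pi,48); ims=[]
for c,cx,cy in ((s,200,245),(t,409,272)):
    X=8; im=cv2.resize(c["pixels"][cy-35:cy+35,cx-25:cx+25],None,fx=X,fy=X,interpolation=cv2.INTER_CUBIC)
    def ring(x,y,z,r,col):
        P_=np.array([proj(c,(x+r*np.cos(k),y+r*np.sin(k),z)) for k in a]); cv2.polylines(im,[(((P_-[cx-25,cy-35])+.5)*X).round().astype(np.int32)],True,col,1)
    ring(p[0]+.001,p[1]+.002,p[2]-.114,.0185,(0,0,255)); ring(p[0]+.001,p[1]+.002,p[2]-.064,.02,(0,255,0)); ring(.4734,-.2544,.075,.029,(255,0,0)); ring(.4734,-.2544,.075,.024,(255,0,0)); ims.append(im)
cv2.imwrite("pics/s7.png",np.hstack(ims))
E
```

```text
[ 0.27020924 -0.24939436 -2.88680589] [-1.73018778  0.66965378 -0.00719991]
tcp [ 0.472 -0.255  0.211] z [ 0.268  0.672 -0.69 ] y [-0.93   0.368 -0.003] J [-0.64  0.44  0.03 -0.78 -1.47  0.48] t 24.8
[ 0.4724 -0.2564  0.21  ] -> [ 0.2 -0.1 -0. ]
[ 0.4724 -0.2564  0.17  ] -> [ 3.1 -0.1  2.8]
```

View pics/s7.png

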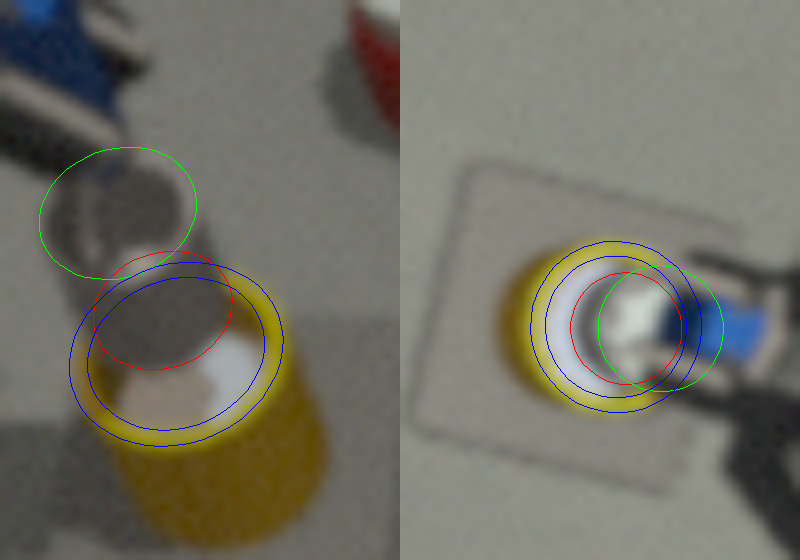

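```bash
python3 - <<'E'
from h import *
S=pickle.load(open("scene.pkl","rb"));T=pickle.load(open("top.pkl","rb")); a=np.linspace(0,2*np.pi,64); X=8
for c in (S,T):
    big=cv2.resize(c["pixels"],None,fx=X,fy=X,interpolation=cv2.INTER_CUBIC)
    def disc(z,r):
        o=np.zeros(big.shape[:2],np.uint8); P_=np.array([proj(c,(.4734+r*np.cos(k),-.2544+r*np.sin(k),z)) for k in a]); cv2.fillConvexPoly(o,((P_+.5)*X).round().astype(np.int32),1); return o>0
    inn=disc(.075,.024); h=cv2.cvtColor(big,cv2.COLOR_BGR2HSV); 
    m=inn&(h[...,1]<90)
    print(inn.sum(),m.sum(),[(k,round(float((m&d).sum()/(m|d).sum()),3)) for k in range(10,56,4) for d in [inn&disc(k/1000,.024)]])
E
```

```text
21230 11242 [(10, 0.151), (14, 0.219), (18, 0.294), (22, 0.375), (26, 0.467), (30, 0.559), (34, 0.657), (38, 0.76), (42, 0.869), (46, 0.968), (50, 0.909), (54, 0.819)]
15923 13624 [(10, 0.713), (14, 0.737), (18, 0.764), (22, 0.789), (26, 0.819), (30, 0.844), (34, 0.871), (38, 0.899), (42, 0.925), (46, 0.955), (50, 0.981), (54, 0.98)]
```

send_rows(targets=[{"fingers": 1, "dx": 0.6, "dy": -0.1, "dz": 0.4, "yaw": 0}, {"fingers": 1, "dx": 1, "dy": -0.1, "dz": 0.8, "yaw": 0}, {"fingers": 1, "dx": 1.5, "dy": -0.1, "dz": 1.2, "yaw": 0}, {"fingers": 1, "dx": 2, "dy": -0.1, "dz": 1.7, "yaw": 0}, {"fingers": 1, "dx": 2.4, "dy": -0.1, "dz": 2.1, "yaw": 0}, {"fingers": 1, "dx": 2.8, "dy": -0.1, "dz": 2.5, "yaw": 0}, {"fingers": 1, "dx": 3.1, "dy": -0.1, "dz": 2.8, "yaw": 0}, {"fingers": 1, "dx": 3.1, "dy": -0.1, "dz": 2.8, "yaw": 0}, {"fingers": 1, "dx": 3.1, "dy": -0.1, "dz": 2.8, "yaw": 0}, {"fingers": 1, "dx": 3.1, "dy": -0.1, "dz": 2.8, "yaw": 0}])

```text
clock: 26.05
tcp_pos: [0.4726, -0.2565, 0.1694]
ee_rot: [0.326, -0.517, 0.76, 0.22]
ft_force: [-0.7, 0.6, -1.8]
gripper_width: 0.214
gripper_force: 39.4
```

```bash
python3 - <<'E'
from h import *
p,q,o=pose(); print(o["ft_force"],o["torque"]); shifts((.4724,-.2564,.165),(.4724,-.2564,.160))
E
```

```text
[-0.66620997  0.55072066 -1.8250984 ] [-1.71311398  0.66259395 -0.0290939 ]
tcp [ 0.473 -0.256  0.169] z [ 0.268  0.672 -0.691] y [-0.93   0.368 -0.003] J [-0.65  0.49 -0.   -0.79 -1.41  0.54] t 26.05
[ 0.4724 -0.2564  0.165 ] -> [0.3 0.  0.3]
[ 0.4724 -0.2564  0.16  ] -> [0.7 0.  0.7]
```

send_rows(targets=[{"fingers": 1, "dx": 0.07, "dy": 0, "dz": 0.07, "yaw": 0}, {"fingers": 1, "dx": 0.14, "dy": 0, "dz": 0.14, "yaw": 0}, {"fingers": 1, "dx": 0.21, "dy": 0, "dz": 0.21, "yaw": 0}, {"fingers": 1, "dx": 0.29, "dy": 0, "dz": 0.28, "yaw": 0}, {"fingers": 1, "dx": 0.36, "dy": 0, "dz": 0.34, "yaw": 0}, {"fingers": 1, "dx": 0.43, "dy": 0, "dz": 0.41, "yaw": 0}, {"fingers": 1, "dx": 0.43, "dy": 0, "dz": 0.41, "yaw": 0}, {"fingers": 1, "dx": 0.43, "dy": 0, "dz": 0.41, "yaw": 0}, {"fingers": 1, "dx": 0.43, "dy": 0, "dz": 0.41, "yaw": 0}, {"fingers": 1, "dx": 0.43, "dy": 0, "dz": 0.41, "yaw": 0}])

```text
clock: 27.3
tcp_pos: [0.4725, -0.2564, 0.1633]
ee_rot: [0.326, -0.517, 0.76, 0.22]
ft_force: [-0.4, 0.1, -1.4]
gripper_width: 0.21
gripper_force: 39.4
```

send_rows(targets=[{"fingers": 1, "dx": 0.02, "dy": 0, "dz": 0.02, "yaw": 0}, {"fingers": 1, "dx": 0.04, "dy": 0, "dz": 0.04, "yaw": 0}, {"fingers": 1, "dx": 0.06, "dy": 0, "dz": 0.06, "yaw": 0}, {"fingers": 1, "dx": 0.08, "dy": 0, "dz": 0.08, "yaw": 0}, {"fingers": 1, "dx": 0.1, "dy": 0, "dz": 0.1, "yaw": 0}, {"fingers": 1, "dx": 0.12, "dy": 0, "dz": 0.12, "yaw": 0}, {"fingers": 1, "dx": 0.14, "dy": 0, "dz": 0.14, "yaw": 0}, {"fingers": 1, "dx": 0.14, "dy": 0, "dz": 0.14, "yaw": 0}, {"fingers": 1, "dx": 0.14, "dy": 0, "dz": 0.14, "yaw": 0}, {"fingers": 1, "dx": 0.14, "dy": 0, "dz": 0.14, "yaw": 0}])

```text
clock: 28.55
tcp_pos: [0.4725, -0.2564, 0.1613]
ee_rot: [0.326, -0.517, 0.76, 0.22]
ft_force: [-0.5, 0.2, -2.2]
gripper_width: 0.211
gripper_force: 39.4
```

```bash
python3 - <<'E'
from h import *
p,q,o=pose(); print(o["ft_force"],o["torque"]); shifts()
E
```

```text
[-0.53259438  0.16986026 -2.18042196] [-1.69941028  0.71954405  0.02700379]
tcp [ 0.473 -0.256  0.161] z [ 0.268  0.672 -0.69 ] y [-0.93   0.368 -0.003] J [-0.65  0.5  -0.01 -0.79 -1.4   0.55] t 28.55
```

Underside ≈47 mm, no contact yet. 2 mm at a time.

send_rows(targets=[{"fingers": 1, "dx": 0.02, "dy": 0, "dz": 0.02, "yaw": 0}, {"fingers": 1, "dx": 0.04, "dy": 0, "dz": 0.04, "yaw": 0}, {"fingers": 1, "dx": 0.06, "dy": 0, "dz": 0.06, "yaw": 0}, {"fingers": 1, "dx": 0.08, "dy": 0, "dz": 0.08, "yaw": 0}, {"fingers": 1, "dx": 0.1, "dy": 0, "dz": 0.1, "yaw": 0}, {"fingers": 1, "dx": 0.12, "dy": 0, "dz": 0.12, "yaw": 0}, {"fingers": 1, "dx": 0.14, "dy": 0, "dz": 0.14, "yaw": 0}, {"fingers": 1, "dx": 0.14, "dy": 0, "dz": 0.14, "yaw": 0}, {"fingers": 1, "dx": 0.14, "dy": 0, "dz": 0.14, "yaw": 0}, {"fingers": 1, "dx": 0.14, "dy": 0, "dz": 0.14, "yaw": 0}])

```text
clock: 29.8
tcp_pos: [0.4727, -0.2563, 0.1604]
ee_rot: [0.327, -0.518, 0.76, 0.22]
ft_force: [0.5, 1.2, 6.2]
gripper_width: 0.212
gripper_force: 40.0
```

send_rows(targets=[{"fingers": 1, "dx": -0.05, "dy": 0, "dz": -0.05, "yaw": 0}, {"fingers": 1, "dx": -0.05, "dy": 0, "dz": -0.05, "yaw": 0}, {"fingers": 1, "dx": -0.05, "dy": 0, "dz": -0.05, "yaw": 0}, {"fingers": 1, "dx": -0.05, "dy": 0, "dz": -0.05, "yaw": 0}, {"fingers": 1, "dx": -0.05, "dy": 0, "dz": -0.05, "yaw": 0}, {"fingers": 1, "dx": -0.05, "dy": 0, "dz": -0.05, "yaw": 0}, {"fingers": 1, "dx": -0.05, "dy": 0, "dz": -0.05, "yaw": 0}, {"fingers": 1, "dx": -0.05, "dy": 0, "dz": -0.05, "yaw": 0}, {"fingers": 1, "dx": -0.05, "dy": 0, "dz": -0.05, "yaw": 0}, {"fingers": 1, "dx": -0.05, "dy": 0, "dz": -0.05, "yaw": 0}], force=20)

```text
clock: 31.05
tcp_pos: [0.4727, -0.2564, 0.1604]
ee_rot: [0.326, -0.517, 0.76, 0.22]
ft_force: [0.5, -0.6, 5.6]
gripper_width: 0.21
gripper_force: 40.1
```

send_rows(targets=[{"fingers": 1, "dx": -0.03, "dy": 0, "dz": -0.03, "yaw": 0}, {"fingers": 1, "dx": -0.03, "dy": 0, "dz": -0.03, "yaw": 0}, {"fingers": 2, "dx": -0.03, "dy": 0, "dz": -0.03, "yaw": 0}, {"fingers": 2.5, "dx": -0.03, "dy": 0, "dz": -0.03, "yaw": 0}, {"fingers": 3, "dx": -0.03, "dy": 0, "dz": -0.03, "yaw": 0}, {"fingers": 3.5, "dx": -0.03, "dy": 0, "dz": -0.03, "yaw": 0}, {"fingers": 4, "dx": -0.03, "dy": 0, "dz": -0.03, "yaw": 0}, {"fingers": 4.5, "dx": -0.03, "dy": 0, "dz": -0.03, "yaw": 0}, {"fingers": 5, "dx": -0.03, "dy": 0, "dz": -0.03, "yaw": 0}, {"fingers": 5, "dx": -0.03, "dy": 0, "dz": -0.03, "yaw": 0}])

```text
clock: 32.3
tcp_pos: [0.4725, -0.2564, 0.1604]
ee_rot: [0.326, -0.517, 0.76, 0.22]
ft_force: [0.2, 0.9, 0.1]
gripper_width: 0.586
gripper_force: 0.0
```

send_rows(targets=[{"fingers": 5, "dx": 0, "dy": 0, "dz": -1, "yaw": 0}, {"fingers": 5, "dx": 0, "dy": 0, "dz": -2.5, "yaw": 0}, {"fingers": 5, "dx": 0, "dy": 0, "dz": -4.5, "yaw": 0}, {"fingers": 5, "dx": 0, "dy": 0, "dz": -7, "yaw": 0}, {"fingers": 5, "dx": 0, "dy": 0, "dz": -10, "yaw": 0}, {"fingers": 5, "dx": 0, "dy": 0, "dz": -13, "yaw": 0}, {"fingers": 5, "dx": 0, "dy": 0, "dz": -15, "yaw": 0}, {"fingers": 5, "dx": 0, "dy": 0, "dz": -16, "yaw": 0}, {"fingers": 5, "dx": 0, "dy": 0, "dz": -16, "yaw": 0}, {"fingers": 5, "dx": 0, "dy": 0, "dz": -16, "yaw": 0}])

```text
clock: 33.55
tcp_pos: [0.4296, -0.3634, 0.2704]
ee_rot: [0.326, -0.517, 0.76, 0.221]
ft_force: [0.2, 0.9, -0.1]
gripper_width: 0.586
gripper_force: 0.0
```

```bash
python3 - <<'E'
from h import *
s=manip.capture("scene"); w=manip.capture("wrist"); print(manip.get_obs()["ft_force"])
cv2.imwrite("pics/s8.png",np.hstack([cv2.resize(w["pixels"],(400,300)),cv2.resize(s["pixels"][100:340,120:440],(400,300))]))
E
```

```text
[-0.11139208  0.40291412  0.33949446]
```

View pics/s8.png

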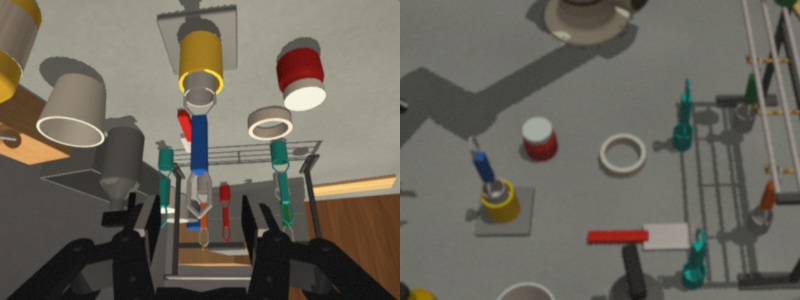

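The cup stands upright in the yellow tube with the gripper clear of it. In the views, the orange and green cups still hang and the other things are where they were. I'm handing it in.

```bash
python3 -c "
from rig import manip
print(manip.job_done())"
```

```text
the job is handed in; nothing more can be done
None
```

The blue dip cup is off its hook and stands free and upright in the yellow tube, resting on the paint at about 47 mm, where I felt roughly 8 N at touch-down before letting go; the job is handed in (about 34 s, no verdict returned). The moves have no tilt control, so I got the 46-degree gripper tilt by pushing the arm past its reach. One of those swings briefly read 74 N at the wrist in free air, under the 120 N limit.

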